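Free a coupling link with the forked spring-bar tool

TASK

The steel coupling link is locked in the pocket of the dock by a spring bar. Take the forked tool from its stand, set its prongs astride the bar between the cheek and the collar and gently press the collar back against its spring, only with the tool and without forcing it, until the link springs up; then take the fork away so that the bar slips back underneath the link. Put the tool back in its stand and put the link down in the tray, leaving the vial and the weights where they are.

Things in the scene. Friction and masses are not known exactly. Their poses are not given: they have to be found in the camera images.
- dock_pocket (a point): The fixed dock: steel base 68 x 88 x 8 mm with two aluminium cheeks 48 mm long (x); the pocket between them holds the link. Point: centre of the pocket's mouth, level with the cheek tops, 46 mm above the bench; z up. The spring bar runs along its y axis, collar on the +y side. Outer face of the +y cheek at y = 12 mm, a 34 mm wide bearing block at y = 40 to 52 mm, 38 mm high.
- bar_nominal (a point): Fixed point of the dock (axes as dock_pocket) on the nominal bar axis, 24 mm above the bench, in the gap at the nominal near face of the collar (y = 24 mm from the pocket). Bar 6 x 6 mm, square; collar 18 mm in diameter, 4 mm thick. The real bar with collar and block stands up to 7 mm off along x and 2 mm along y: not measured, see or feel it (tips landing on the bar stop 27 mm above the bench; astride, 12 mm is free).
- spring_bar (a joint): How far the spring bar is pressed back along the dock's +y, m: 0 at rest (2 N), 0.5 N/mm, plus some friction, hard stop at 0.009. The bar's end stands 4 to 8 mm deep in the link's slot, so the link comes free at 0.003 to 0.0085. The bar is delicate: more than 20 N on it, from any side, harms it.
- link_head (a point): Steel link: tang 30 x 8 mm, 34 mm high, under a head 40 (x) x 12 (y) x 20 mm (z). Point: centre of the head, 44 mm above the underside. Locked: 58 mm above the bench, axes as the dock's. Once the bar is clear, a damped ejector lifts it about 15 mm in about 0.5 s and holds it up, upright in the pocket; the bar, let go, slips under it. Then it lifts straight out. About 0.09 kg.
- link: The same link with its origin at the centre of its underside; z up when locked.
- fork_grip (a point): Forked tool, upright in its stand. Point: centre of the black handle, 34 (x) x 16 (y) x 50 mm (z), best gripped firmly across the 16 mm. Prong tips 98 mm below it along -z; two prongs 24 mm long, each 4 x 4 mm, 7.8 mm slot between them (along x), so they straddle a bar along the tool's y; shaft above them up to 15.8 x 8 mm. 0.12 kg.
- fork_tool: The same forked tool with its origin midway between the prong tips; z up along the handle.
- stand_mouth (a point): Tool stand: fixed grey plastic block 54 (x) x 40 (y) mm, 80 mm high, with a through hole 26 (x) x 18 mm (y). Point: centre of the hole's mouth on top; z up. The tool hangs in it with the handle's underside on the mouth (handle centre 25 mm above this point), its axes along the stand's or half a turn from them.
- tray_in (a point): The low open steel tray, fixed, 120 (x) x 100 (y) mm outside, 28 mm high, walls 4 mm. This point is the centre of its inner floor, 4 mm above the bench; z up.
- vial: Small plastic vial with a screw cap, 26 mm diameter, 58 mm high, standing near the dock; origin at the centre of its underside. To be left alone.
- brass_weight: Small brass weight, 29 mm diameter, 48 mm high; origin at the centre of its underside. To be left alone.
- weight_500: Large brass weight, 38 mm diameter, 62 mm high; origin at the centre of its underside. To be left alone.

How it is judged (in metres and radians):
On the way, in this order (a step that is already met when the one before it is completed fails the run):
1. the fork presses the bar's collar back by more than 2 mm (value of joint spring_bar above 0.002 m and contact force between fork_tool and spring_bar above 1 N), for 0.05 s.
2. the link has sprung up in the pocket by more than 11 mm and the bar, let go, has slipped back under it (z of link_head in the frame of dock_pocket above 0.023 m and horizontal distance between link_head and dock_pocket below 0.006 m and value of joint spring_bar below 0.0015 m and contact force between fork_tool and spring_bar below 0.2 N), for 0.2 s.
At the end, for the whole second after the job is handed in: Link at rest in the tray (head centre inside the walls, under 65 mm above the bench, lying or standing); forked tool at rest upright in its stand (handle centre within 12 mm of the mouth in plan, 15 to 30 mm above it, tilt under 0.15 rad) (x of link_head in the frame of tray_in between -0.056 and 0.056 m and y of link_head in the frame of tray_in between -0.046 and 0.046 m and height (world z) of link_head below 0.065 m and linear speed of each of link, fork_tool below 0.02 m/s and horizontal distance between fork_grip and stand_mouth below 0.012 m and z of fork_grip in the frame of stand_mouth between 0.015 and 0.03 m and angle between fork_tool's own z axis and vertical below 0.15 rad); the robot touches nothing.
It fails at once if the spring bar is loaded by the tool with more than 20 N (contact force between fork_tool and spring_bar above 20 N).
It fails at once if the robot itself touches the spring bar (contact force between any of the fingers, the arm and spring_bar above 0.5 N).
It fails at once if the vial is moved by more than 30 mm or tipped (distance of vial from where it was at the start of the episode above 0.03 m or angle between vial's own z axis and vertical above 0.5 rad).
It fails at once if the small brass weight is moved by more than 30 mm or tipped (distance of brass_weight from where it was at the start of the episode above 0.03 m or angle between brass_weight's own z axis and vertical above 0.5 rad).
It fails at once if the large brass weight is moved by more than 30 mm or tipped (distance of weight_500 from where it was at the start of the episode above 0.03 m or angle between weight_500's own z axis and vertical above 0.5 rad).
It also fails if it takes over 72 s, if anything falls off the work surface, if the arm or the gripper's body presses on something with over 40 N, if the wrist force passes 120 N, or if a joint passes its speed limit or range.

ROBOT

A 6-joint arm with a two-finger parallel gripper is mounted at the origin on a cart in front of the work surface, level with it; the furniture and walls round the work are solid. World frame = base frame: x ahead of the robot, y to its left, z up, the work surface at z = 0. Lengths are in m, angles in degrees, forces in N, time in s.
With the tool pointing down it reaches from about 0.15 to 0.775 m from the base axis. Payload 6.1 kg.
Tool frame: the origin (TCP) lies at the very end of the fingers, on their centre line; the grasp point (between the pads) lies 19 mm behind it; z points along the fingers, y is the direction in which the jaws open and shut (so a half turn about z gives the same grasp; the last joint's range is limited). The gripper opens to 85 mm and grips with 20 to 120 N. Pads are 22 mm wide; open, the fingers measure 114 mm over their backs; the gripper's body (76 mm by 85 mm) begins 54 mm behind the grasp point. The pads swing forward as they close: fully open they stand 13 mm farther back than shut.
Start: joints at [-64.859, 7.208, -2.269, 80.523, 0, 90], TCP at [0.223, -0.475, 0.231] pointing down, gripper open.
Joint ranges: [-155.77, 155.77], [-54.66, 111.73], [-72.52, 77.12], [-102.08, 115.82], [-83.92, 84.16], [-180, 180]. Speed limits (degrees/s): [136.94, 136.94, 172.46, 180, 180, 180].

INTERFACE

Orientations are given as a 3x3 rotation matrix whose columns are the frame's x, y, z axes.
In Python, from rig import bot, kinematics, eyes, hand_in gives the robot as it stands. Calls block until the motion is done:
- bot.reach(position, orientation): joint-space move of the TCP to a pose.
- bot.movel(position, frame=None, velocity=0.15, guard=None): straight line of the TCP; frame=None keeps the orientation; velocity is the mean speed in m/s. With guard (N) it stops when the force on the tool has changed by that much, and returns True; else False.
- bot.movej(angles): joint-space move.
- bot.move_gripper(opening): opening from 0.0 (shut) to 1.0 (fully open); the grip force is fixed at half the most; returns when the fingers have stopped.
- bot.dwell(seconds).
- kinematics.inverse_kinematics(position, orientation): joint angles nearest the present ones, or None.
- eyes.camera(name): name is "scene" or "top"; returns a dict with "frame" (420x560x3 uint8, red, green, blue), "intrinsics" (3x3 intrinsics, pixels), "xyz" and "orientation" of the camera in the world. Camera axes: x right, y up, looking along -z (the intrinsics and any distortion apply to the point x, -y, -z); pixel columns grow to the right and rows downward; lengths in m; the calibration is good to about 2 mm. A picture is of the moment at which its call begins. There is no depth.
A pose or a line that the arm cannot do raises bot.IKError and nothing moves.
- hand_in(): hands the job in, once; it reports no verdict.
Readings, each from a call of its own:
- bot.read_time(): time.
- bot.read_joints(): joint angles.
- bot.read_joint_vel(): joint speeds.
- bot.read_joint_torque(): joint torques, N m.
- bot.read_tool_pos(): TCP position.
- bot.read_ee_rot(): TCP orientation.
- bot.read_contact_force(): force on the tool from outside, world axes, zero at the start.
- bot.read_ft_torque(): the same for the moment, N m.
- bot.read_gripper_width(): opening from 0.0 (shut) to 1.0 (fully open).
Only numpy, scipy, OpenCV 4.12 (cv2) and the standard library are available. Lean on these libraries where they do the work, as an engineer would, in place of code of your own. Each camera call takes 0.05 s, during which the arm holds its last target. There are 200 camera calls.

## Working session

There is one attempt and no reset: what is moved stays moved. The work goes in short steps, each a Python script; the robot and the scene stay as the last script left them, time stands still between calls to the robot, and variables do not carry over. Pictures are saved under pics/ and viewed, about 8 in all and at most 12, crops included, and the job is handed in when it is done.

```bash
ls; mkdir -p pics; cat > h.py <<'E'
import numpy as np, cv2
from rig import bot, kinematics, eyes, hand_in
def snap(n,f):
    c=eyes.camera(n); cv2.imwrite(f,cv2.cvtColor(c["frame"],cv2.COLOR_RGB2BGR)); return c
def ray(c,u,v):
    K=np.array(c["intrinsics"]);d=np.linalg.inv(K)@[u,v,1]; d=np.array(c["orientation"])@[d[0],-d[1],-d[2]]
    return np.array(c["xyz"]),d
def onz(c,u,v,z):
    o,d=ray(c,u,v); return o+d*(z-o[2])/d[2]
def proj(c,p):
    q=np.array(c["orientation"]).T@(np.array(p)-c["xyz"]); w=np.array(c["intrinsics"])@[q[0],-q[1],-q[2]]; return w[:2]/w[2]
E
python3 - <<'E'
from h import *
for n in("top","scene"):
    c=snap(n,f"pics/{n}0.png"); print({k:np.round(v,4).tolist() for k,v in c.items() if k!="frame"}, c.keys())
print(bot.read_time())
E
```

```text
pics
{'intrinsics': [[446.5216, 0.0, 283.3449], [0.0, 446.5216, 207.5449], [0.0, 0.0, 1.0]], 'xyz': [0.3887, 0.0494, 1.2217], 'orientation': [[0.0291, 0.9876, -0.1541], [-0.9994, 0.0256, -0.0246], [-0.0203, 0.1548, 0.9877]]} dict_keys(['frame', 'intrinsics', 'xyz', 'orientation'])
{'intrinsics': [[389.526, 0.0, 277.0706], [0.0, 389.526, 217.6005], [0.0, 0.0, 1.0]], 'xyz': [0.1317, 0.7587, 0.5054], 'orientation': [[-0.8449, 0.2307, -0.4827], [-0.5349, -0.3812, 0.7541], [-0.01, 0.8953, 0.4454]]} dict_keys(['frame', 'intrinsics', 'xyz', 'orientation'])
0.1
```

View pics/top0.png

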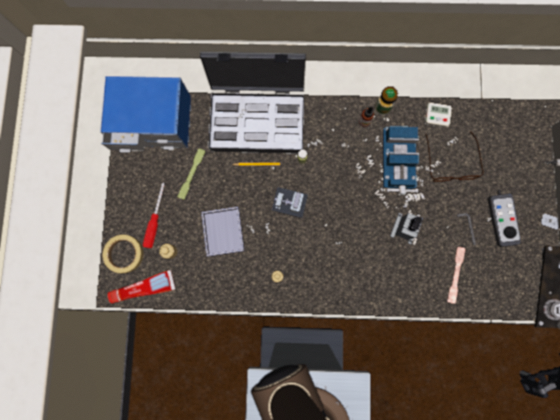

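View pics/scene0.png

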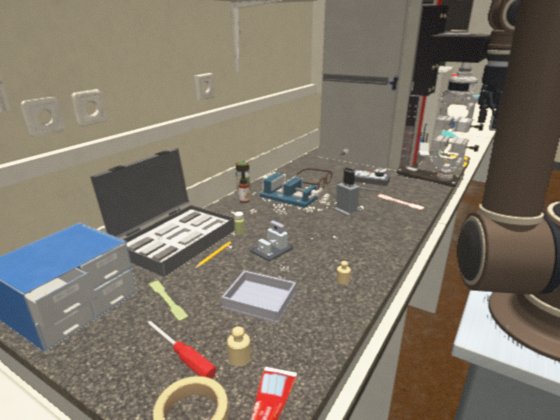

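Top view: dock near (289,202), tray (222,231), stand with fork (408,226), vial (302,155), weights (278,277) and (167,251). I'll enlarge dock, tray and stand.

```bash
python3 - <<'E'
from h import *
t=cv2.imread("pics/top0.png"); s=cv2.imread("pics/scene0.png")
def crop(im,x,y,w,h,k): return cv2.resize(im[y:y+h,x:x+w],None,fx=k,fy=k,interpolation=cv2.INTER_CUBIC)
a=np.zeros((600,800,3),np.uint8)
a[:300,:400]=crop(t,265,185,50,38,8)[:300,:400]      # dock top
a[:300,400:]=crop(t,385,205,50,38,8)[:300,:400]      # stand top
a[300:,:400]=crop(s,240,215,67,50,6)[:300,:400]      # dock scene
a[300:,400:]=crop(s,320,160,67,50,6)[:300,:400]    # stand scene
cv2.imwrite("pics/m1.png",a)
# tray mask
x,y,w,h=190,200,60,62
hsv=cv2.cvtColor(t,cv2.COLOR_BGR2HSV)
m=((hsv[...,2]>110)).astype(np.uint8); mm=np.zeros_like(m); mm[y:y+h,x:x+w]=m[y:y+h,x:x+w]
mm=cv2.morphologyEx(mm,cv2.MORPH_OPEN,np.ones((5,5)))
cs,_=cv2.findContours(mm,0,2); r=max(cs,key=cv2.contourArea); R=cv2.minAreaRect(r); print(R)
np.save
c=eyes.camera("top")
P=np.array([onz(c,*p,0.02) for p in cv2.boxPoints(R)]);print(P.round(4),P.mean(0))
for n,u,v in(("vial",302,155),("w",278,277),("W",167,251)): print(n,onz(c,u,v,.05).round(3))
E
```

```text
((221.7538604736328, 231.03077697753906), (45.644779205322266, 38.20269775390625), 82.87498474121094)
[[0.5615 0.3069 0.02  ]
 [0.5772 0.2037 0.02  ]
 [0.4544 0.1829 0.02  ]
 [0.4389 0.2844 0.02  ]] [0.50799801 0.24446958 0.02      ]
vial [0.717 0.032 0.05 ]
w [0.389 0.087 0.05 ]
W [0.448 0.381 0.05 ]
```

View pics/m1.png

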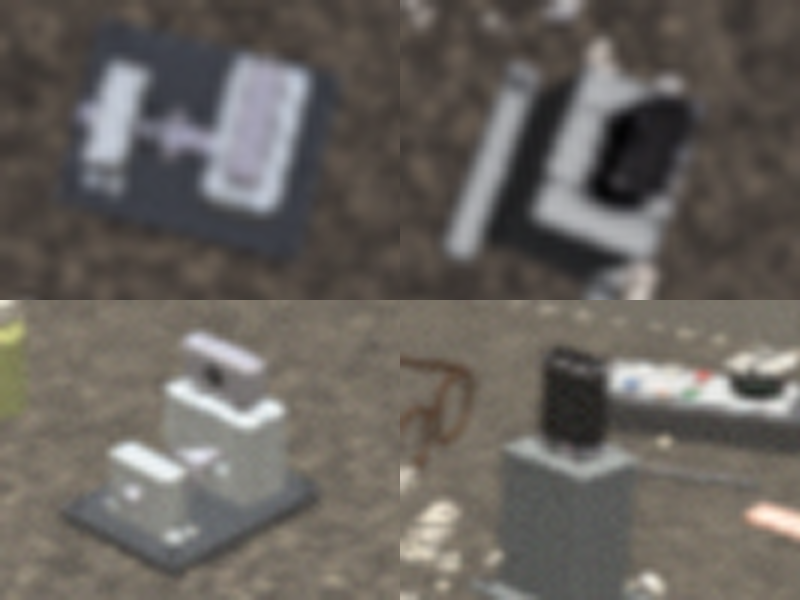

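Crops: dock base corners about (105,22),(338,70),(300,258),(60,200) at 8×. Cheeks and head centre about (258,134), block about (118,115), collar about (177,135). Stand top with the black handle is at upper right. Next I'll fit these with masks.

```bash
python3 - <<'E'
from h import *
c=eyes.camera("top"); s=eyes.camera("scene")
t=cv2.cvtColor(c["frame"],cv2.COLOR_RGB2BGR)
def sub(x,y,w,h): return cv2.resize(t[y:y+h,x:x+w],None,fx=8,fy=8,interpolation=cv2.INTER_CUBIC)
def px(p,x,y): return ((p[0]+.5)/8-.5+x,(p[1]+.5)/8-.5+y)
def rects(mask,x,y,z,name,amin=1500):
    cs,_=cv2.findContours(mask.astype(np.uint8),0,2)
    for k in cs:
        if cv2.contourArea(k)<amin: continue
        b=cv2.boxPoints(cv2.minAreaRect(k)); P=np.array([onz(c,*px(q,x,y),z)[:2] for q in b])
        e=P[1]-P[0];f=P[2]-P[1]
        print(name,"px",b.mean(0).round(),"ctr",P.mean(0).round(4),"sides",np.linalg.norm(e).round(4),np.degrees(np.arctan2(e[1],e[0])).round(1),np.linalg.norm(f).round(4),np.degrees(np.arctan2(f[1],f[0])).round(1))
D=sub(265,185,50,38); S=sub(385,205,50,38)
g=D.max(2).astype(int); bl=D[...,0].astype(int)-D[...,2]
for th in(125,150): rects(g>th,265,185,.046,f"bright{th} z46"); rects(g>th,265,185,.038,f"bright{th} z38")
m=cv2.morphologyEx(((bl>4)|(g>125)).astype(np.uint8),cv2.MORPH_OPEN,np.ones((15,15)))
rects(m,265,185,.008,"base",8000)
gs=S.max(2)
rects(gs<28,385,205,.13,"handle z130")
rects(gs>100,385,205,.08,"standtop")
def P(p,z,x=265,y=185): return onz(c,*px(p,x,y),z).round(4)
print("collar",P((177,135),.03)); print("base corners",[P(q,.008)[:2].tolist() for q in((105,22),(338,70),(300,258),(60,200))])
print("standtop corners",[P((a-400,b),.08,385,205)[:2].tolist() for a,b in((590,70),(690,100),(650,255),(530,215))])
print("handle top ctr",P((660-400,140),.13,385,205))
def tri(ut,us):
    o1,d1=ray(c,*ut);o2,d2=ray(s,*us); k=np.linalg.lstsq(np.c_[d1,-d2],o2-o1,rcond=None)[0]
    a,b=o1+k[0]*d1,o2+k[1]*d2; return ((a+b)/2).round(4),np.linalg.norm(a-b).round(4)
sp=lambda a,b,x,y:((a+.5)/6-.5+x,(b+.5)/6-.5+y)
print("head top",tri(px((262,122),265,185),sp(226,52,240,215)))
print("handle top",tri(px((260,140),385,205),sp(577-400,353-300,320,160)))
cv2.imwrite("pics/m2.png",np.hstack([cv2.resize(255*(gs>100).astype(np.uint8),(400,304)),cv2.resize(255*(gs<28).astype(np.uint8),(400,304))]))
E
```

```text
bright125 z46 px [110. 115.] ctr [0.5951 0.0928] sides 0.0368 -9.1 0.0198 -99.8
bright125 z46 px [228. 127.] ctr [0.5921 0.0533] sides 0.0505 -12.4 0.0459 -103.1
bright125 z38 px [110. 115.] ctr [0.5965 0.0931] sides 0.037 -9.1 0.0199 -99.8
bright125 z38 px [228. 127.] ctr [0.5935 0.0533] sides 0.0509 -12.4 0.0462 -103.1
bright150 z46 px [109. 114.] ctr [0.5956 0.0931] sides 0.0337 -12.6 0.0162 -103.4
bright150 z46 px [231. 127.] ctr [0.592  0.0522] sides 0.0487 -12.6 0.0419 -103.2
bright150 z38 px [109. 114.] ctr [0.597  0.0934] sides 0.034 -12.6 0.0163 -103.4
bright150 z38 px [231. 127.] ctr [0.5934 0.0523] sides 0.049 -12.6 0.0422 -103.2
base px [197. 138.] ctr [0.5948 0.0641] sides 0.0669 -11.8 0.0859 -102.6
handle z130 px [217. 158.] ctr [ 0.5257 -0.2384] sides 0.0267 -5.5 0.0119 -93.3
standtop px [ 91. 160.] ctr [ 0.5304 -0.2115] sides 0.0679 -19.5 0.0117 -108.5
standtop px [212. 170.] ctr [ 0.5284 -0.2502] sides 0.0837 -12.7 0.0438 -101.1
collar [0.5916 0.0706 0.03  ]
base corners [[0.6344, 0.097], [0.6196, 0.016], [0.5537, 0.0276], [0.5717, 0.1105]]
standtop corners [[0.5602, -0.2435], [0.5513, -0.2753], [0.5012, -0.2617], [0.5129, -0.2238]]
handle top ctr [ 0.5316 -0.2517  0.13  ]
head top (array([0.5903, 0.0421, 0.0666]), np.float64(0.0004))
handle top (array([ 0.531 , -0.2517,  0.1305]), np.float64(0.0011))
```

```bash
cat >> h.py <<'E'
def R(yaw,flip=1):
    a=np.radians(yaw); y=flip*np.array([-np.sin(a),np.cos(a),0]); z=np.array([0,0,-1.]); return np.c_[np.cross(y,z),y,z]
ST=np.array([.531,-.2515]); SY=-17.5; DY=-12.6; PK=np.array([.5905,.0428])
def D(x,y,z):
    a=np.radians(DY); return np.r_[PK+x*np.array([np.cos(a),np.sin(a)])+y*np.array([-np.sin(a),np.cos(a)]),z]
OFF=.083 # tcp z minus tip z
def st(m=""): print(m,round(bot.read_time(),2),np.round(bot.read_tool_pos(),4),"F",np.round(bot.read_contact_force(),2),"w",round(bot.read_gripper_width(),3))
E
python3 - <<'E'
from h import *
for f in(1,-1):
    for p,y in((np.r_[ST,.09],SY),(D(-5e-3,.019,.1),DY),(np.array([.508,.2445,.1]),DY)):
        q=kinematics.inverse_kinematics(p,R(y,f)); print(f,None if q is None else np.round(q,1))
E
```

```text
1 [-25.3  15.9  -9.4  64.7   0.   -7.8]
1 [ 6.  16.2 -7.7 66.1  0.  18.6]
1 [ 25.7  13.1 -11.7  65.2   0.   38.3]
-1 [-25.3  15.9  -9.4  64.7   0.  172.2]
-1 [   6.    16.2   -7.7   66.1    0.  -161.4]
-1 [  25.7   13.1  -11.7   65.2    0.  -141.7]
```

```bash
python3 - <<'E'
from h import *
bot.reach(np.r_[ST,.19],R(SY)); st("above")
g=bot.movel(np.r_[ST,.09],velocity=.12,guard=8); print(g); st("down")
bot.move_gripper(0.0); st("closed")
bot.movel(np.r_[ST,.20],velocity=.15); st("lift")
snap("scene","pics/lift.png");c=snap("top","pics/liftt.png")
E
```

```text
above 1.76 [ 0.5307 -0.2519  0.1901] F [ 0.21 -0.33  0.25] w 1.001
False
down 2.74 [ 0.5314 -0.2519  0.0908] F [-0.01 -0.38  0.85] w 0.997
closed 3.38 [ 0.5311 -0.2516  0.0902] F [-0.32 -0.27  1.89] w 0.179
lift 4.26 [ 0.5306 -0.2513  0.1988] F [ 0.47  0.95 -1.14] w 0.178
```

```bash
python3 -c "
import cv2,numpy as np
a=cv2.imread('pics/lift.png')[80:230,270:420];b=cv2.imread('pics/liftt.png')[150:300,330:480]
cv2.imwrite('pics/l2.png',cv2.resize(np.hstack([a,b]),None,fx=2.6,fy=2.6,interpolation=2))"
```

```text
(no output)
```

View pics/l2.png

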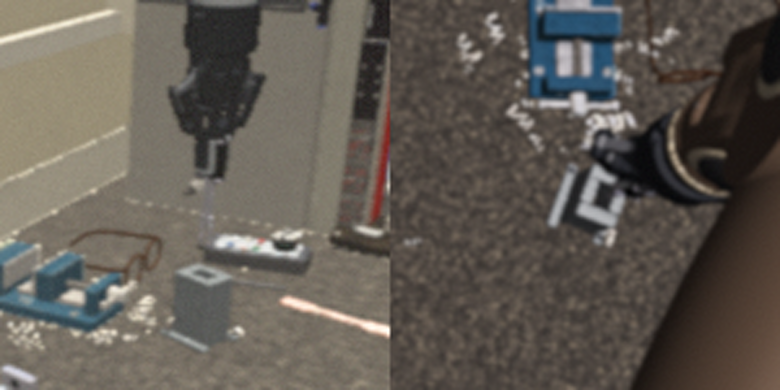

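The fork is held upright and its stand is empty. Next I'll feel for the bar from its −x side.

```bash
cat >> h.py <<'E'
def dl(): # TCP in dock frame
    a=np.radians(DY); p=np.array(bot.read_tool_pos()); d=p[:2]-PK
    return np.round(1e3*np.array([d@[np.cos(a),np.sin(a)],d@[-np.sin(a),np.cos(a)],p[2]-OFF]),2)
E
python3 - <<'E'
from h import *
X=-.023; Y=.0188
bot.reach(D(X,Y,.19),R(DY)); st()
g=bot.movel(D(X,Y,.045+OFF),velocity=.12,guard=5); print("d1",g,dl())
g=bot.movel(D(X,Y,.018+OFF),velocity=.04,guard=3); print("d2",g,dl()); 
bot.dwell(.2); st()
if not g:
    g=bot.movel(D(X+.016,Y,.018+OFF),velocity=.01,guard=2.5); print("feel",g,dl()); st()
    if g:
        x=dl()[0]*1e-3; bot.dwell(.2); st(); print(dl())
E
```

```text
5.58 [0.5723 0.0653 0.19  ] F [-0.4  -0.32 -1.11] w 0.18
d1 False [-22.6   18.4   45.54]
d2 False [-22.92  18.84  18.1 ]
 7.27 [0.5724 0.0662 0.1013] F [-0.59  0.55 -0.96] w 0.18
feel True [-15.21  18.62  17.13]
 8.2 [0.5797 0.0643 0.1001] F [ 0.32 -0.57 -2.19] w 0.183
 8.4 [0.5793 0.0643 0.0995] F [-0.03  0.13 -1.7 ] w 0.18
[-15.57  18.5   16.55]
```

```bash
cat >> h.py <<'E'
def avg(n=12):
    f=[];p=[]
    for _ in range(n):
        f.append(bot.read_contact_force());p.append(dl()); bot.dwell(.01)
    a=np.radians(DY);f=np.array(f);m=f.mean(0); p=np.array(p)
    print("avg dock F",np.round([m[:2]@[np.cos(a),np.sin(a)],m[:2]@[-np.sin(a),np.cos(a)],m[2]],2),"std",f.std(0).round(2),"pos",p.mean(0).round(2),p.std(0).round(2),"t",round(bot.read_time(),2)); return m,p.mean(0)
E
python3 - <<'E'
from h import *
avg()
g=bot.movel(D(-.007,.0188,.018+OFF),velocity=.01,guard=4); print(g,dl()); avg()
E
```

```text
avg dock F [ 0.23  0.03 -1.15] std [0.33 0.46 0.64] pos [-15.57  18.49  16.55] [0.01 0.01 0.02] t 8.5
True [-14.86  18.37  16.03]
avg dock F [ 0.01 -0.15 -1.35] std [0.56 0.29 0.51] pos [-14.94  18.29  15.76] [0.06 0.04 0.15] t 9.03
```

```bash
python3 - <<'E'
from h import *
Y=.0188
bot.movel(D(-.020,Y,.018+OFF),velocity=.03); print(np.round(bot.read_ee_rot(),3)[:,2]); avg()
bot.movel(D(-.020,Y,.045+OFF),velocity=.08)
bot.movel(D(.014,Y,.045+OFF),velocity=.08)
g=bot.movel(D(.014,Y,.018+OFF),velocity=.05,guard=4); print("down",g); bot.dwell(.2); avg()
if not g:
    g=bot.movel(D(-.002,Y,.018+OFF),velocity=.01,guard=3); print("feel",g,dl()); avg()
E
```

```text
[-0.008  0.    -1.   ]
avg dock F [-0.29 -0.03 -1.27] std [0.51 0.36 0.52] pos [-20.07  18.84  18.08] [0.04 0.01 0.03] t 9.46
down False
avg dock F [ 0.17 -0.14 -1.28] std [0.53 0.56 0.45] pos [14.22 18.87 18.36] [0.03 0.02 0.03] t 11.51
feel True [ 6.73 18.79 17.82]
avg dock F [2.52 0.25 0.55] std [0.47 0.59 0.43] pos [ 6.7  18.76 17.64] [0.02 0.02 0.1 ] t 12.51
```

Both sides agree: the contacts are 21.9 mm apart against 21.8 expected, so the bar is at x = −4.25 mm in the fork's coordinates. Now to straddle it.

```bash
python3 - <<'E'
from h import *
Y=.0188; X=-.00425
bot.movel(D(.012,Y,.018+OFF),velocity=.04)
bot.movel(D(.012,Y,.036+OFF),velocity=.08)
bot.movel(D(X,Y,.036+OFF),velocity=.05); bot.dwell(.3); avg()
g=bot.movel(D(X,Y,.014+OFF),velocity=.02,guard=3.5); print("down",g); bot.dwell(.1); avg()
E
```

```text
avg dock F [ 0.15  0.05 -1.3 ] std [0.45 0.48 0.37] pos [-4.12 18.79 35.94] [0.02 0.02 0.02] t 14.07
down False
avg dock F [ 0.08 -0.1  -1.06] std [0.24 0.35 0.5 ] pos [-4.17 18.83 14.15] [0.01 0.01 0.02] t 15.52
```

```bash
python3 - <<'E'
from h import *
X=-.00425; z=.014+OFF
def head():
    c=eyes.camera("scene"); u,v=proj(c,np.r_[PK,.080]).astype(int); return c["frame"][v-9:v+9,u-11:u+11].astype(int),c
h0,_=head(); h1,_=head(); print("noise",abs(h1-h0).mean().round(1))
f0,_=avg()
g=bot.movel(D(X,.030,z),velocity=.008,guard=2.5); print("contact",g,dl()); y=dl()[1]*1e-3; avg()
y0=y
for k in range(1,10):
    y=y0+.001*k
    g=bot.movel(D(X,y,z),velocity=.01,guard=9); bot.dwell(.25)
    h,c=head(); d=abs(h-h0).mean(); print(k,g,"diff",d.round(1)); m,_=avg(6)
    if d>12 or np.linalg.norm(m-f0)>11 or g: break
bot.dwell(.4); h,c=head(); print(abs(h-h0).mean()); cv2.imwrite("pics/press.png",cv2.cvtColor(c["frame"],cv2.COLOR_RGB2BGR)[170:290,210:330].repeat(5,0).repeat(5,1))
E
```

```text
noise 2.5
avg dock F [-0.04 -0.22 -1.33] std [0.37 0.42 0.46] pos [-4.23 18.81 14.05] [0.02 0.01 0.02] t 15.72
contact True [-4.64 23.9  13.32]
avg dock F [ 0.97 -0.32 -0.37] std [0.46 0.41 0.48] pos [-4.67 23.9  13.11] [0.02 0.01 0.11] t 16.63
1 False diff 13.9
avg dock F [ 0.46 -3.16 -3.39] std [0.52 0.36 0.43] pos [-4.47 24.62 13.7 ] [0.01 0.01 0.01] t 17.31
14.40993265993266
```

View pics/press.png

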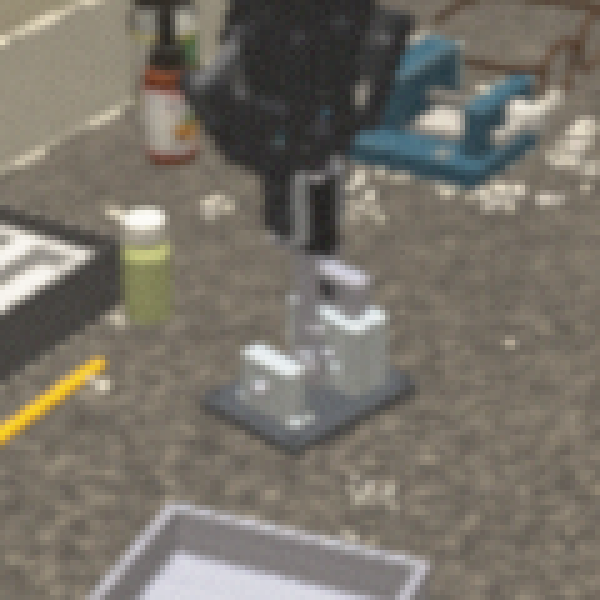

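The fork is astride against the collar and the head is still low, so that difference came from the fork moving. I'll watch the background patch right of the handle, near pixels (279–283, 216–221), while I keep pressing.

```bash
python3 - <<'E'
from h import *
X=-.00425; z=.014+OFF
def head():
    c=eyes.camera("scene"); return c["frame"][216:222,279:284].astype(int),c
h0,_=head(); y0=.0246
for k in range(1,18):
    y=y0+.0006*k
    g=bot.movel(D(X,y,z),velocity=.01,guard=8); bot.dwell(.2)
    h,c=head(); d=abs(h-h0).mean(); print(k,g,"cmd",round(y*1e3,1),"diff",d.round(1),h.mean().round(0)); m,_=avg(8)
    if d>14 or np.hypot(m[0],m[1])>11 or g: break
bot.dwell(.4); h,c=head(); print(abs(h-h0).mean()); cv2.imwrite("pics/press2.png",cv2.cvtColor(c["frame"],cv2.COLOR_RGB2BGR)[190:280,230:320].repeat(5,0).repeat(5,1))
E
```

```text
1 False cmd 25.2 diff 2.5 112.0
avg dock F [-0.52 -3.45 -3.2 ] std [0.56 0.44 0.25] pos [-4.34 25.2  13.98] [0.01 0.02 0.02] t 18.38
2 False cmd 25.8 diff 2.3 111.0
avg dock F [-0.72 -3.39 -3.3 ] std [0.37 0.44 0.56] pos [-4.3  25.79 13.98] [0.01 0.02 0.02] t 18.94
3 False cmd 26.4 diff 1.8 111.0
avg dock F [-1.35 -4.06 -3.18] std [0.6  0.55 0.48] pos [-4.29 26.37 13.99] [0.02 0.01 0.02] t 19.51
4 False cmd 27.0 diff 2.3 111.0
avg dock F [-0.89 -4.09 -3.34] std [0.69 0.52 0.26] pos [-4.28 26.98 13.98] [0.01 0.01 0.01] t 20.07
5 False cmd 27.6 diff 2.5 111.0
avg dock F [-1.2  -4.49 -3.08] std [0.4  0.54 0.41] pos [-4.28 27.59 13.98] [0.02 0.02 0.01] t 20.64
6 False cmd 28.2 diff 29.7 140.0
avg dock F [-1.01 -4.15 -2.51] std [0.69 0.19 0.3 ] pos [-4.17 28.26 14.07] [0.01 0.03 0.02] t 21.21
48.0
```

View pics/press2.png

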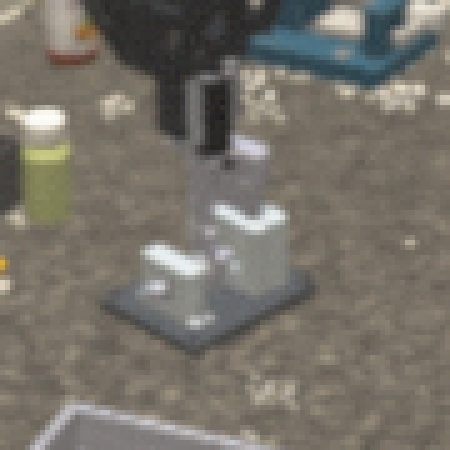

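The link is up (head at about (248,150) in the crop), with the bar pressed back. Now I'll back the fork off, lift it, and return it to the stand.

```bash
python3 - <<'E'
from h import *
X=-.00425; z=.014+OFF
bot.movel(D(X,.0192,z),velocity=.03); bot.dwell(.5); avg(5)
bot.movel(D(X,.0192,.05+OFF),velocity=.05); bot.movel(D(X,.0192,.20),velocity=.15); bot.dwell(.1)
c=eyes.camera("scene")
bot.reach(np.r_[ST,.20],R(SY)); bot.dwell(.4); st()
g=bot.movel(np.r_[ST,.13],velocity=.08,guard=5); print(g); st()
if not g:
    g=bot.movel(np.r_[ST,.0905],velocity=.04,guard=5); print(g); bot.dwell(.2); st()
d=eyes.camera("scene")
i=np.hstack([c["frame"][190:280,230:320].repeat(4,0).repeat(4,1),d["frame"][140:230,310:400].repeat(4,0).repeat(4,1)])
cv2.imwrite("pics/ret.png",i[...,::-1])
E
```

```text
avg dock F [ 0.1  -0.46 -1.56] std [0.06 0.23 0.21] pos [-4.26 19.26 13.97] [0.02 0.02 0.01] t 22.65
 25.88 [ 0.5313 -0.251   0.2   ] F [ 0.69 -0.98 -1.75] w 0.178
False
 26.91 [ 0.5313 -0.2517  0.1306] F [ 0.08  0.07 -1.57] w 0.178
True
 28.08 [ 0.5307 -0.2513  0.0902] F [-0.44  0.37  5.75] w 0.177
```

View pics/ret.png

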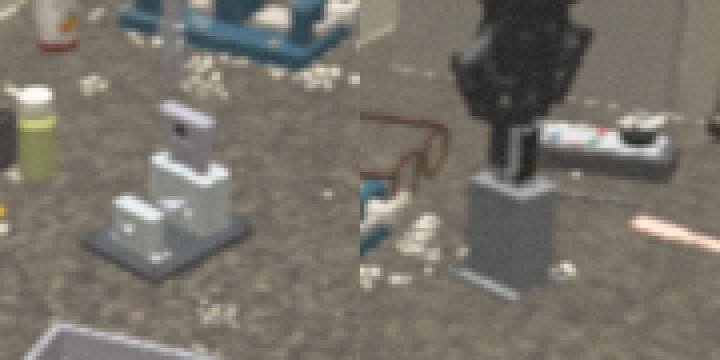

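The tool is seated: it met 6 N at the same height as the grasp. The link stands up in the pocket with the bar beneath it. Now to release the fork and fetch the link.

```bash
python3 - <<'E'
from h import *
bot.move_gripper(0.6); st("open")
bot.movel(np.r_[ST,.20],velocity=.12)
bot.reach(D(0,-.0005,.16),R(DY)); bot.dwell(.2); st()
g=bot.movel(D(0,-.0005,.060),velocity=.08,guard=4); print(g); st()
if not g:
    bot.move_gripper(0.0); bot.dwell(.1); st("grip")
    bot.movel(D(0,-.0005,.16),velocity=.08); bot.dwell(.2); st("lift")
c=eyes.camera("scene")
i=np.hstack([c["frame"][150:280,210:340].repeat(3,0).repeat(3,1),c["frame"][120:250,290:420].repeat(3,0).repeat(3,1)])
cv2.imwrite("pics/link.png",i[...,::-1])
E
```

```text
open 28.57 [ 0.5297 -0.2509  0.0886] F [0.66 0.26 0.92] w 0.594
 31.0 [0.5906 0.041  0.1602] F [-0.69  0.84  0.52] w 0.601
False
 32.4 [0.5909 0.0423 0.0607] F [0.62 0.04 0.29] w 0.598
grip 32.94 [0.5905 0.0423 0.0602] F [ 0.25 -0.47  1.75] w 0.127
lift 34.54 [0.5902 0.0423 0.1596] F [ 0.46 -0.31 -1.72] w 0.127
```

View pics/link.png

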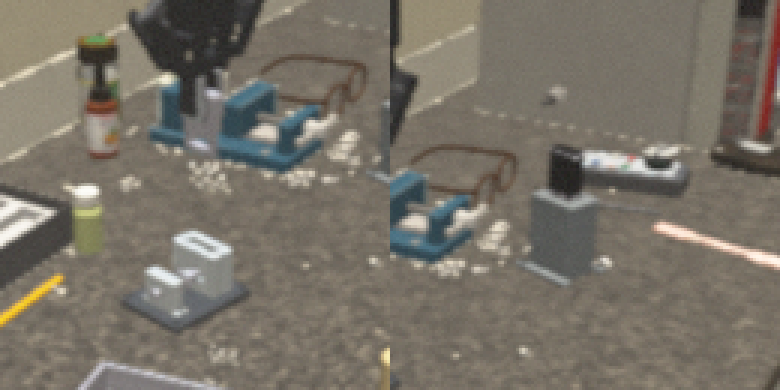

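The link is out in the gripper, the fork is upright in its stand, and the dock pocket is empty. Now to place it in the tray.

```bash
python3 - <<'E'
from h import *
T=np.array([.508,.2445]); Rt=R(-79.6)
bot.reach(np.r_[T,.16],Rt); bot.dwell(.2); st()
bot.movel(np.r_[T,.06],velocity=.1)
g=bot.movel(np.r_[T,.028],velocity=.02,guard=4); print(g); st()
bot.move_gripper(0.35); st("open")
bot.movel(np.r_[T,.18],velocity=.08)
bot.movej([-64.859,7.208,-2.269,80.523,0,90]); bot.dwell(.3); st()
c=eyes.camera("scene"); t=eyes.camera("top")
i=np.hstack([c["frame"][140:340,210:410].repeat(2,0).repeat(2,1),t["frame"][140:340,150:350].repeat(2,0).repeat(2,1)])
cv2.imwrite("pics/end.png",i[...,::-1])
E
```

```text
36.17 [0.5083 0.244  0.16  ] F [-0.02 -0.07 -1.32] w 0.128
True
 38.49 [0.5079 0.2445 0.0345] F [-0.1   0.24  4.3 ] w 0.128
open 38.82 [0.5071 0.2441 0.0333] F [ 0.47 -0.26 -0.59] w 0.358
 43.83 [ 0.2233 -0.4751  0.2313] F [-0.28  0.39  0.24] w 0.352
```

View pics/end.png

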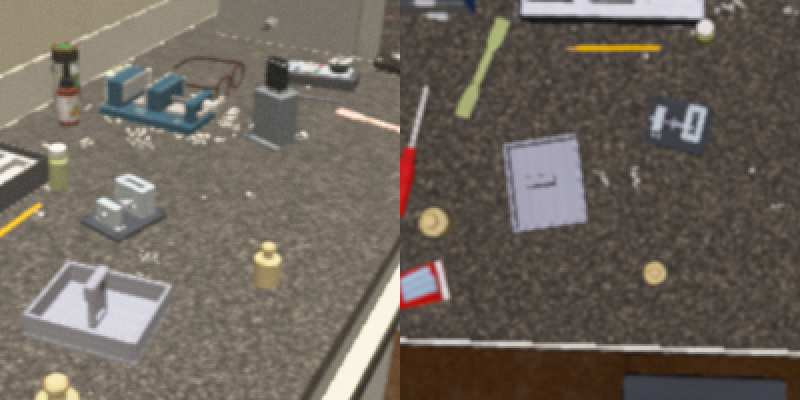

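The link stands in the middle of the tray, the fork is in its stand, and the vial and both weights are where they were.

```bash
python3 -c "
from h import *
print(hand_in())"
```

```text
the job is handed in; nothing more can be done
None
```

The job is done and handed in, about 44 s into the 72 s allowed. `hand_in` gives no verdict, so these results rest on my own readings and pictures.

- **Finding the bar:** I felt it with the fork from both sides. The contacts were 21.9 mm apart against 21.8 mm expected, putting the bar about 4.25 mm off along −x. The fork then went astride it with no contact.
- **Pressing:** I pressed the collar back about 4 mm in small steps. The steady force was about 4.5 N sideways and about 2 N vertically. The link sprang up, and after I withdrew the fork the picture showed it standing in the pocket with the bar slipped back.
- **Tool and link:** The fork went back into its stand, meeting about 6 N at the same height where I had gripped it. The link stands upright in the middle of the tray.
- **Last pictures:** The vial and both weights look to be where they started. The arm was back at its start pose, touching nothing.
- **Checks that were unclear:** On the first side-feel of the bar, the settled force fell back to the noise level, so I repeated it from the other side. My first picture test for the link popping up was a false alarm caused by the fork moving, so I watched a different spot.

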